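Hang the sample holder on the balance hook

TASK

Slide the balance's roof cover fully open, then pick up the sample hanger and, keeping it upright, lower it through the roof opening and hang its eye on the hook inside so that it settles in the dip of the hook rod; let it go and leave the cover open. The exact place of the dip is not known: feel for it gently by sliding the eye along the rod, without overloading the weighing hook (15 N at most), without touching the draft-shield frame or its panes, and without disturbing anything else on the bench.

Things in the scene. Friction and masses are not known exactly. Their poses are not given: they have to be found in the camera images.
- balance: White balance, base 240 x 265 mm, 50 mm high, with a display ledge 30 mm deep, 32 mm high in front. Fixed. Origin on the bench straight under the roof opening; x away from the robot at yaw 0, y left, z up. Positions below given as x, y, z in mm are in this frame.
- shield: Draft shield (origin and axes of balance): aluminium frame and clear panes, outside x -95..145, y -195..70, roof 6 thick, top at z 212. Roof opening x -80..90, y -55..55, the only way in; free inside above z 50. Must not be touched. Wide open fingers do not fit: inside, open them only about 20 mm more than the grip.
- cover (a joint): Clear roof cover, 5 mm plate, top at z 218, slides in the balance's -y direction: 0 = closed over the opening, 0.125 m = fully open. Starts at 0 to 0.03 m. Needs about 2 N and stays where it is left.
- cover_handle (a point): Centre of the top face of the cover's black handle, a bar 60 mm (x) by 14 mm (y) by 24 mm high, foot at z 218, top at z 242; at (0, -45) in the balance frame when the cover is closed; moves with the cover.
- hook: Weighing hook inside the shield: a slim post 18 mm wide at x 98, y 0, carrying a round steel rod; origin on the rod's axis in the post, z 150 unloaded. Post and rod sink together on a spring, 2 N per mm, 8 mm at most. Over 15 N overloads it. See hook_mid for the rod.
- hook_mid (a point): On the rod axis at x 32, z 150. The 6 mm rod runs along balance x at y 0: from the post towards the robot level, a steep dip (7 mm deep, 12 mm long), 30 mm level, upturned tip. It is clamped at an unmeasured reach: the dip's middle is anywhere within 20 mm in x of this point (x 12 to 52); the tip ends 43 mm in front of the dip's middle, its top 12 mm above the axis. The clamp holds.
- hanger: Bright metal sample hanger, 0.11 to 0.22 kg, standing; symmetrical. Origin under its centre, z up. Foot 30 (x) x 56 (y) x 14 mm with two brown pellets; 6 mm stem to z 40; rectangular wire eye in the y-z plane, opening 27 mm (y) by 29 mm (z 42.5 to 71.5) facing +x and -x; 6 mm neck; grip tab 12 (x) x 14 (y) mm, z 90 to 128. Heaviest at the foot: it hangs upright.
- hanger_eye (a point): Middle of the axis of the eye's top wire (5 mm thick), 74 mm above the hanger's underside. This wire rests on the rod: on the level parts its axis is 5.5 mm above the rod's (z 155 to 156 unloaded), settled in the dip about 6 mm lower (z 148 to 150).
- beaker: Glass beaker, 72 mm across, 95 mm high, origin under its centre. Leave alone.
- jar: White jar, 60 mm across, 75 mm high, origin under its centre. Leave alone.
- weight: Knobbed steel weight, 36 mm across, 54 mm high, origin under its centre. Leave alone.
- dish: Shallow glass dish, 90 mm across, 15 mm high, origin under its centre. Leave alone.
- spatula: Spatula, 160 mm long along its x axis, lying flat. Leave alone.
- puck: Brown pressed puck, 40 mm across, 22 mm high, origin under its centre. Leave alone.
- coupon_block: Plain steel block 40 x 60 x 18 mm, origin under its centre. Leave alone.

How it is judged:
By the outcome, as a careful person would: the job done as asked, in the order asked, and still so for the second after the job is handed in, with the robot touching nothing.
It also fails if it takes over 72 s, if anything falls off the work surface, if the arm or the gripper's body presses on something with over 40 N, if the wrist force passes 120 N, or if a joint passes its speed limit or range.

ROBOT

A 7-joint arm with a two-finger parallel gripper is mounted at the origin on the work surface. World frame = base frame: x ahead of the robot, y to its left, z up, the work surface at z = 0. Lengths are in m, angles in rad, forces in N, time in s.
With the tool pointing down it reaches from about 0.35 to 0.9 m from the base axis. Payload 8.1 kg.
Tool frame: the origin (TCP) lies between the finger pads; the fingertips stand 11 mm ahead of it and the grasp point (between the pads) lies 8 mm behind it; z points along the fingers, y is the line along which they close (so a half turn about z gives the same grasp; the last joint's range is limited). The gripper opens to 92 mm and grips with 3 to 60 N. Pads are 19 mm wide; open, the fingers measure 130 mm over their backs; the gripper's body (75 mm by 190 mm) begins 47 mm behind the grasp point.
Start: joints at [1.223, 0.434, 0.025, 1.573, -0.012, 1.134, -0.075], TCP at [0.151, -0.606, 0.238] pointing down, gripper open.
Joint ranges: [-2.62, 2.62], [-0.44, 2.09], [-1.27, 1.32], [0.08, 2.57], [-1.32, 4.46], [0.12, 2], [-2.74, 2.74]. Speed limits (rad/s): [2.22, 2.22, 3.01, 3.01, 3.14, 3.14, 3.14].

INTERFACE

Orientations are given as a rotation vector (axis times angle).
In Python, from cell import observe, get_image, camera_params, sign_off gives the robot as it stands.
- The arm moves only by the shell command python3 -m pendant 'ROWS' [FORCE]. ROWS is JSON, one flat list of numbers, 7 for each row, row after row: the shift along the tool's x, y, z in m, then the turn, a rotation vector about the tool's x, y, z in rad, then the finger opening in m, from 0 to 0.0918. In form: [dx, dy, dz, rx, ry, rz, jaw, dx, dy, dz, rx, ry, rz, jaw, ...]. A call has 1 to 10 rows; each row shifts and turns the commanded pose from where the row before left it, along the tool's axes as they then stand; what a row does not reach is not made up. A row lasts 1/8 s, in which the tool goes at most 62.5 mm and 10.7 degrees, less where a joint would pass 70% of its speed; a pose out of reach is approached as far as the arm can. A call is refused whole if a number of a shift passes 0.0625 or a number of a turn 0.188, either way. A call with a gripper value outside its range is refused whole. The fingers move at their own pace and stop on an object; FORCE is the grip in N (left out, the last holds). Time passes only in rows, so rows that do not move let the fingers close. It gives the time, the measured TCP pose, the force, the opening and the grip force at its end, in the units of the state.
- observe(): the state, without advancing time (a new reading comes with each control period).
- get_image(name): name is "scene" or "top" or "wrist"; returns the picture (384x512x3 uint8, red, green, blue); there is no depth.
- camera_params(name): a dict with "intrinsics" (3x3 intrinsics, pixels), "dist" ([k1, k2, p1, p2, k3] as OpenCV has them; the pictures are not rectified), "eye" and "rotation" of the camera in the world; the wrist camera has in their place "T_tool_cam" (4x4, takes a point from camera to tool coordinates, whose origin is the TCP and whose axes are the flange's). Camera axes: x right, y down, z forward; pixel columns grow to the right and rows downward; lengths in m; the calibration is good to about 2 mm. A picture is of the moment at which its call begins: read the wrist's pose just before it. camera_params takes no time and is no camera call.
- sign_off(): hands the job in; it is judged then, once.
The state is a dict: "clock": time; "joints": joint angles; "dq": joint speeds; "joint_efforts": joint torques, N m; "position": TCP position; "ee_rot": TCP orientation; "force": force on the tool from outside, world axes, zero at the start; "ft_torque": the same for the moment, N m; "width": opening from 0.0 (shut) to 1.0 (fully open); "gripper_force": force on a finger pad.
Only numpy, scipy, OpenCV 4.12 (cv2) and the standard library are available. Lean on these libraries where they do the work, as an engineer would, in place of code of your own. Each camera call takes 0.05 s, during which the arm holds its last target. There are 200 camera calls.

## Working session

There is one attempt and no reset: what is moved stays moved. The work goes in short steps, Python scripts to look and compute and a shell command to move; the robot and the scene stay as the last step left them, time stands still between calls to the robot, and variables do not carry over. Pictures are saved under pics/ and viewed, at most 16 in all, crops included, and the job is handed in when it is done.

```bash
ls; mkdir -p pics; cat > h.py <<'E'
import numpy as np, cv2
from cell import observe,get_image,camera_params
from scipy.spatial.transform import Rotation as R
def save(n,f):
    im=get_image(n); cv2.imwrite('pics/'+f,im[:,:,::-1]); return im
def cam(n,o=None):
    p=camera_params(n); K=np.array(p['intrinsics']);d=np.array(p['dist'])
    if n=='wrist':
        o=o or observe(); T=np.eye(4);T[:3,:3]=R.from_rotvec(o['ee_rot']).as_matrix();T[:3,3]=o['position']
        T=T@np.array(p['T_tool_cam']); return K,d,T[:3,3],T[:3,:3]
    return K,d,np.array(p['eye']),np.array(p['rotation'])
def ray(c,uv):
    K,d,e,r=c; q=cv2.undistortPoints(np.array(uv,float).reshape(-1,1,2),K,d).reshape(-1,2)
    return e,(np.c_[q,np.ones(len(q))])@r.T
def onz(c,uv,z):
    e,v=ray(c,uv); return e+v*((z-e[2])/v[:,2])[:,None]
def proj(c,P):
    K,d,e,r=c; return cv2.projectPoints((np.array(P,float).reshape(-1,3)-e)@r,np.zeros(3),np.zeros(3),K,d)[0].reshape(-1,2)
E
python3 - <<'E'
from h import *
o=observe();print({k:np.round(v,3) for k,v in o.items()})
a=save('scene','s0.png');b=save('top','t0.png')
for n in('scene','top'):
    c=cam(n);print(n,c[0].round(1).tolist(),c[1],c[2],c[3].round(3).tolist())
E
```

```text
pics
{'clock': np.float64(0.0), 'joints': array([ 1.223,  0.435,  0.025,  1.574, -0.012,  1.134, -0.075]), 'dq': array([ 0.   , -0.001, -0.   , -0.002, -0.   ,  0.   ,  0.001]), 'joint_efforts': array([-1.0000e-03, -6.6785e+01,  9.8500e-01, -3.1446e+01, -6.1000e-02,
        4.3000e-02,  0.0000e+00]), 'position': array([ 0.151, -0.606,  0.237]), 'ee_rot': array([-3.117e+00, -3.830e-01,  1.000e-03]), 'force': array([-0.113,  1.148,  0.305]), 'ft_torque': array([ 0.017,  0.036, -0.008]), 'gripper_force': np.float64(0.0), 'width': np.float64(1.001)}
scene [[497.3, 0.0, 263.5], [0.0, 497.3, 191.9], [0.0, 0.0, 1.0]] [-0.11003635  0.          0.          0.          0.        ] [ 1.20010216 -0.30444572  1.12149479] [-2.22, -1.136, 0.42]
top [[458.2, 0.0, 251.4], [0.0, 458.2, 193.8], [0.0, 0.0, 1.0]] [0.04104307 0.         0.         0.         0.        ] [0.43130615 0.15303024 1.24300727] [-2.209, 2.153, -0.143]
```

View pics/s0.png

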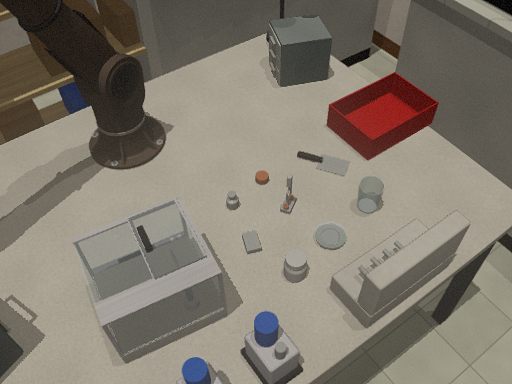

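View pics/t0.png

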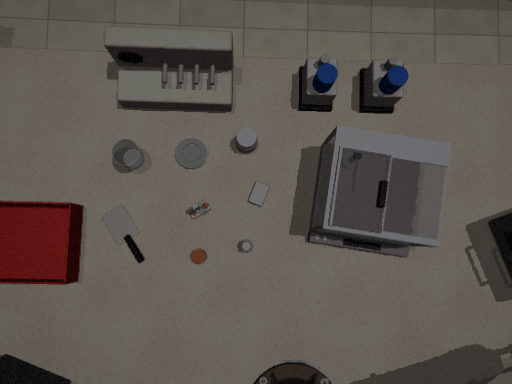

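```bash
sed -i "s/np.array(p\['rotation'\])$/R.from_rotvec(p['rotation']).as_matrix()/" h.py
python3 - <<'E'
from h import *
b=cv2.imread('pics/t0.png')
x=cv2.resize(b[115:265,290:465],None,fx=4,fy=4,interpolation=cv2.INTER_CUBIC)[:600]
x=cv2.convertScaleAbs(x,alpha=1.5)
s=cv2.resize(b[190:226,180:220],(400,360),interpolation=cv2.INTER_CUBIC)
x=x[:,:]; cv2.imwrite('pics/t1.png',x)
a=cv2.imread('pics/s0.png')
s2=cv2.resize(a[165:225,265:315],(400,480),interpolation=cv2.INTER_CUBIC)
y=np.zeros((480,800,3),np.uint8);y[:360,:400]=s;y[:,400:]=s2
cv2.imwrite('pics/h1.png',y)
E
```

```text
(no output)
```

View pics/t1.png

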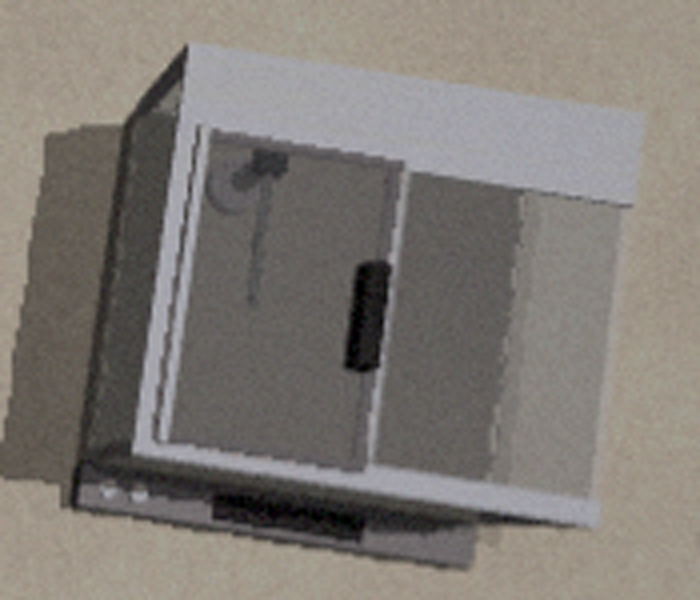

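View pics/h1.png

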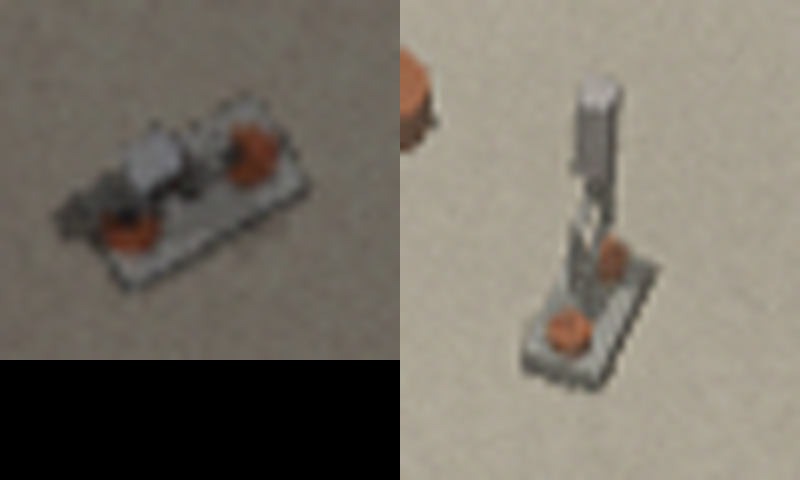

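```bash
cat > m.py <<'E'
from h import *
c=cam('top');s=cam('scene')
px=np.array([[188,44],[643,114],[598,526],[134,453]])/4+[290,115]-0.375
W=onz(c,px,.212)[:,:2]; B=np.array([[145,70],[145,-195],[-95,-195],[-95,70]])/1e3
w0,b0=W.mean(0),B.mean(0);H=(B-b0).T@(W-w0);th=np.arctan2(H[0,1]-H[1,0],H[0,0]+H[1,1])
M=np.array([[np.cos(th),-np.sin(th)],[np.sin(th),np.cos(th)]])
t=w0-M@b0; print('bal',t.round(4),th,'res mm',((W-(B@M.T+t))*1e3).round(1).tolist())
def tobal(p): return (np.asarray(p)[...,:2]-t)@M
hp=onz(c,np.array([[375,262],[357,372]])/4+[290,115],.242)
print('handle px ends, y bal',(tobal(hp)*1e3).round(1))
rp=onz(c,np.array([[268,180],[252,302]])/4+[290,115],.150);print('rod',(tobal(rp)*1e3).round(1))
print('tab top',onz(c,[[195.3,205.3]],.128),'scene',onz(s,[[290.1,176.4]],.128))
q=np.array([[305,190],[128,288],[255,95]])/10+[180,190]-.45
print('foot top',onz(c,q[:2],.014).round(4).tolist(),onz(c,q[2:],.014).round(4))
pl=onz(c,np.array([[253,155],[132,227]])/10+[180,190]-.45,.02);print('pel',pl.round(4),pl.mean(0))
d=pl[1]-pl[0];print('yaw of y axis',np.degrees(np.arctan2(d[1],d[0])))
pl=onz(s,np.array([[213,255],[170,330]])/8+[265,165]-.43,.02);print('pel scene',pl.round(4),pl.mean(0))
d=pl[1]-pl[0];print('yaw of y axis',np.degrees(np.arctan2(d[1],d[0])))
for n,p in dict(beaker=[[125,150]],dish=[[191,153]],jar=[[246,140]],block=[[259,193]],weight=[[246,246]],puck=[[198,256]]).items(): print(n,onz(c,p,.02)[0,:2].round(3))
o=observe();print(R.from_rotvec(o['ee_rot']).as_matrix().round(3))
print(camera_params('wrist'))
E
python3 m.py
```

```text
bal [ 0.5504 -0.118 ] -0.12715591166841664 res mm [[-0.8, -0.0], [-1.0, 0.7], [0.8, 0.5], [1.1, -1.2]]
handle px ends, y bal [[ 28.8 -44.6]
 [-33.3 -42.2]]
rod [[85.3 -1.5]
 [ 9.9 -1.5]]
tab top [[0.51592972 0.25931915 0.128     ]] scene [[0.52055218 0.26209143 0.128     ]]
foot top [[0.5169, 0.2305, 0.014], [0.4894, 0.2767, 0.014]] [[0.5421 0.2447 0.014 ]]
pel [[0.5255 0.2443 0.02  ]
 [0.5054 0.2757 0.02  ]] [0.51543447 0.25997588 0.02      ]
yaw of y axis 122.5363041258916
pel scene [[0.5093 0.2794 0.02  ]
 [0.5275 0.2462 0.02  ]] [0.51839076 0.26278958 0.02      ]
yaw of y axis -61.31106365851533
beaker [0.668 0.462]
dish [0.665 0.286]
jar [0.705 0.139]
block [0.562 0.1  ]
weight [0.42  0.132]
puck [0.39  0.258]
[[ 0.97   0.242 -0.   ]
 [ 0.242 -0.97   0.001]
 [-0.    -0.001 -1.   ]]
{'intrinsics': array([[313.80135498,   0.        , 251.27669163],
       [  0.        , 313.80135498, 189.75538013],
       [  0.        ,   0.        ,   1.        ]]), 'dist': array([-0.07636974,  0.        ,  0.        ,  0.        ,  0.        ]), 'T_tool_cam': array([[ 3.76214885e-04, -9.56211217e-01, -2.92677242e-01,
         7.97278703e-02],
       [ 9.99999154e-01,  7.24250234e-04, -1.08078657e-03,
        -7.49334967e-04],
       [ 1.24543180e-03, -2.92676587e-01,  9.56210680e-01,
        -1.46557430e-01],
       [ 0.00000000e+00,  0.00000000e+00,  0.00000000e+00,
         1.00000000e+00]])}
```

```bash
cat >> h.py <<'E'
BT=np.array([.5504,-.118]);BY=-.1272
M=np.array([[np.cos(BY),-np.sin(BY)],[np.sin(BY),np.cos(BY)]])
def st(tgt=None,yaw=None):
    o=observe();r=R.from_rotvec(o['ee_rot']).as_matrix();p=np.array(o['position'])
    print('t%.2f'%o['clock'],'p',p.round(4),'yaw %.4f'%np.arctan2(r[1,0],r[0,0]),'zax',r[:,2].round(4),'F',np.round(o['force'],2),'w %.4f'%(o['width']*.0918),'g %.1f'%o['gripper_force'])
    print(' bal',((p[:2]-BT)@M*1e3).round(1))
    if tgt is not None: print(' tool delta',(r.T@(np.array(tgt)-p)).round(4))
    if yaw is not None:
        d=yaw-np.arctan2(r[1,0],r[0,0]); print(' rz',-((d+np.pi)%(2*np.pi)-np.pi))
def bal(x,y,z): return np.r_[BT+M@np.array([x,y])/1e3,z/1e3]
E
python3 -m pendant '[0,0,-0.05,0,0,0.186,0.045, 0,0,-0.05,0,0,0.186,0.045, 0.0275,-0.04,0,0,0,0,0.045, 0.0275,-0.04,0,0,0,0,0.045, 0.0275,-0.04,0,0,0,0,0.045, 0.0275,-0.04,0,0,0,0,0.045, 0.0275,-0.04,0,0,0,0,0.045, 0.0275,-0.04,0,0,0,0,0.045, 0.0275,-0.04,0,0,0,0,0.045, 0.0275,-0.04,0,0,0,0,0.045]' 10
python3 -c "
from h import *
st(bal(0,-45,300),BY)"
```

```text
clock: 1.35
position: [0.411, -0.3155, 0.3375]
ee_rot: [-3.135, 0.2, 0.001]
force: [0.1, -0.8, -0.6]
width: 0.489
gripper_force: 0.0
t1.35 p [ 0.411  -0.3155  0.3375] yaw -0.1274 zax [-4.e-04  1.e-04 -1.e+00] F [ 0.08 -0.76 -0.63] w 0.0449 g 0.0
 bal [-113.3 -213.6]
 tool delta [ 0.1132 -0.1686  0.0375]
 rz -0.0001968593946553021
```

```bash
python3 -m pendant '[0.0283,-0.042,0.005,0,0,0,0.045, 0.0283,-0.042,0.005,0,0,0,0.045, 0.0283,-0.042,0.005,0,0,0,0.045, 0.0283,-0.0426,0.0,0,0,0,0.045, 0,0,0,0,0,0,0.045, 0,0,0,0,0,0,0.045]' >/dev/null
python3 -c "
from h import *
st(bal(0,-45,235),BY)
save('wrist','w0.png')
c=cam('wrist');print(proj(c,[bal(0,-45,242),bal(30,-38,242),bal(-30,-38,242),bal(30,-52,242),bal(-30,-52,242)]).round(1))"
```

```text
t2.10 p [ 0.5436 -0.1644  0.3222] yaw -0.1272 zax [-1.2e-03 -3.0e-04 -1.0e+00] F [ 0.41 -1.61 -0.82] w 0.0450 g 0.0
 bal [ -0.9 -46.9]
 tool delta [ 0.001  -0.002   0.0872]
 rz -2.3219983833477897e-05
[[249.1 200.6]
 [239.5 162.1]
 [240.4 236.3]
 [258.4 162.1]
 [258.  236.3]]
```

View pics/w0.png

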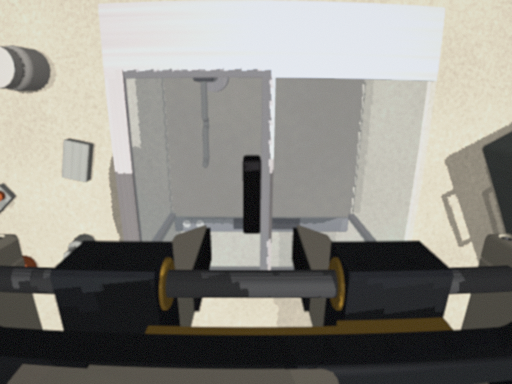

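```bash
python3 - <<'E'
from h import *
c=cam('wrist');im=cv2.imread('pics/w0.png')
m=(im[140:240,225:280].max(2)<50).astype(np.uint8)
n,l,s,ce=cv2.connectedComponentsWithStats(m);k=1+s[1:,4].argmax();print(s[k]+[225,140,0,0,0])
cnt=cv2.findContours((l==k).astype(np.uint8),0,2)[0][0];r=cv2.minAreaRect(cnt);print(r)
tb=lambda uv,z:((onz(c,uv,z)[:,:2]-BT)@M*1e3).round(1).tolist()
b=cv2.boxPoints(r)+[225,140];print('handle@242',tb(b,.242),tb([b.mean(0)],.242))
print('rod',tb([[205,80],[206,165]],.150), tb([[206,165]],.162))
print('roof left outer', tb([[101,72],[125,238]],.212),'right',tb([[437,79],[410,230]],.212))
print('opening back-left',tb([[127,72]],.212),'back edge mid',tb([[320,79]],.212))
im=get_image('scene');cv2.imwrite('pics/s1.png',im[:,:,::-1])
E
```

```text
[ 243  156   17   77 1218]
((26.0, 54.0), (76.0, 16.0), 90.0)
handle@242 [[34.6, -40.7], [34.6, -52.4], [-26.3, -52.8], [-26.3, -40.1]] [[5.3, -46.5]]
rod [[91.8, -1.8], [7.4, 0.5]] [[10.0, -1.3]]
roof left outer [[96.8, 71.9], [-46.6, 68.7]] right [[92.1, -195.5], [-39.1, -191.4]]
opening back-left [[96.2, 50.8]] back edge mid [[90.0, -100.5]]
```

```bash
python3 -m pendant '[0.003,0,0.03,0,0,0,0.045, 0,0,0.03,0,0,0,0.045, 0,0,0.016,0,0,0,0.045, 0,0,0.01,0,0,0,0.045, 0,0,0,0,0,0,0.045, 0,0,0,0,0,0,0.005, 0,0,0,0,0,0,0.005, 0,0,0,0,0,0,0.005, 0,0,0,0,0,0,0.005]' 15
python3 -c "
from h import *
st(bal(0,-170,236),BY)"
```

```text
clock: 3.32
position: [0.5471, -0.1645, 0.237]
ee_rot: [3.135, -0.2, 0.001]
force: [0.0, -0.4, 1.5]
width: 0.149
gripper_force: 15.0
t3.33 p [ 0.5471 -0.1645  0.237 ] yaw -0.1273 zax [ 5.e-04 -2.e-04 -1.e+00] F [ 0.02 -0.42  1.51] w 0.0137 g 15.0
 bal [  2.6 -46.5]
 tool delta [-0.0026  0.1235  0.001 ]
 rz -9.037446428106222e-05
```

Gripped. Slide, stopping a little short to feel the end.

```bash
python3 -m pendant '[0,0.01,0,0,0,0,0.005, 0,0.02,0,0,0,0,0.005, 0,0.025,0,0,0,0,0.005, 0,0.025,0,0,0,0,0.005, 0,0.02,0,0,0,0,0.005, 0,0.012,0,0,0,0,0.005, 0,0.006,0,0,0,0,0.005, 0,0.002,0,0,0,0,0.005]'
python3 -m pendant '[0,0.002,0,0,0,0,0.005, 0,0.002,0,0,0,0,0.005]'
python3 -c "
from h import *
st(bal(0,-170,236),BY)"
```

```text
clock: 4.32
position: [0.5312, -0.285, 0.237]
ee_rot: [3.135, -0.202, -0.0]
force: [-1.6, 1.1, 6.7]
width: 0.15
gripper_force: 15.0
clock: 4.58
position: [0.5309, -0.2871, 0.237]
ee_rot: [-3.134, 0.2, 0.001]
force: [-2.7, 8.8, 7.7]
width: 0.149
gripper_force: 15.0
t4.58 p [ 0.5309 -0.2871  0.237 ] yaw -0.1272 zax [-3.0e-04  1.6e-03 -1.0e+00] F [-2.73  8.78  7.69] w 0.0137 g 15.0
 bal [   2.1 -170.2]
 tool delta [-0.0021 -0.0002  0.001 ]
 rz 4.425466295154834e-05
```

```bash
python3 -m pendant '[0,0.001,0,0,0,0,0.005, 0,0,0,0,0,0,0.005]'
python3 -m pendant '[0,0,0,0,0,0,0.045, 0,0,0,0,0,0,0.045, 0,0,0,0,0,0,0.045, 0,0,-0.03,0,0,0,0.045, 0,0,-0.06,0,0,0,0.045, 0,0,-0.04,0,0,0,0.045, 0,-0.03,0,0,0,0,0.045, 0,-0.06,0,0,0,0,0.045, 0,-0.06,0,0,0,0,0.045, 0,-0.06,0,0,0,0,0.045]'
python3 - <<'E'
from h import *
H=[.517,.261];hy=np.radians(30.6)
st([H[0],H[1],.25],hy)
save('scene','s2.png');c=cam('top');im=save('top','t2.png')
# cover handle in top view
hsv=im[150:260,300:460].max(2);m=(hsv<45).astype(np.uint8);n,l,s,ce=cv2.connectedComponentsWithStats(m)
for k in range(1,n):
    if s[k,4]>60: print(s[k],((onz(c,[ce[k]+[300,150]],.242)[:,:2]-BT)@M*1e3).round(1))
E
```

```text
clock: 4.82
position: [0.531, -0.2871, 0.237]
ee_rot: [-3.133, 0.198, 0.001]
force: [-3.1, 8.3, 8.1]
width: 0.152
gripper_force: 15.0
clock: 6.08
position: [0.5578, -0.0787, 0.3668]
ee_rot: [3.135, -0.201, 0.001]
force: [0.9, 0.1, -0.3]
width: 0.492
gripper_force: 0.0
t6.08 p [ 0.5578 -0.0787  0.3668] yaw -0.1280 zax [ 4.e-04 -3.e-04 -1.e+00] F [ 0.9   0.12 -0.33] w 0.0451 g 0.0
 bal [ 2.3 39.9]
 tool delta [-0.0839 -0.3317  0.1166]
 rz -0.6620842363718804
[   8    0  147  110 7857] [[ -9.6 -61.5]]
[129   0  25   6  93] [[ 111.1 -160.6]]
```

```bash
python3 -m pendant '[0,-0.02,0,0,0,-0.1655,0.06, 0,0,0,0,0,-0.1655,0.06, 0,0,0,0,0,-0.1655,0.06, 0,0,0,0,0,-0.1655,0.06, 0.02,-0.045,0,0,0,0,0.06, 0.02,-0.045,0,0,0,0,0.06, 0.02,-0.045,0,0,0,0,0.06, 0.02,-0.045,0,0,0,0,0.06, 0.02,-0.045,0,0,0,0,0.06, 0.02,-0.045,0.03,0,0,0,0.06]' >/dev/null
python3 -m pendant '[0,-0.02,0.04,0,0,0,0.06, 0,0,0.03,0,0,0,0.06, 0,0,0,0,0,0,0.06, 0,0,0,0,0,0,0.06]' >/dev/null
python3 - <<'E'
from h import *
hy=np.radians(30.6);st([.517,.261,.25],hy)
save('wrist','w1.png')
E
```

```text
t7.92 p [0.5166 0.2502 0.268 ] yaw 0.5339 zax [ 1.4e-03  6.0e-04 -1.0e+00] F [-0.67 -0.54  1.3 ] w 0.0599 g 0.0
 bal [-80.2 361. ]
 tool delta [ 0.0058 -0.0091  0.018 ]
 rz -0.00021938570831681048
```

View pics/w1.png

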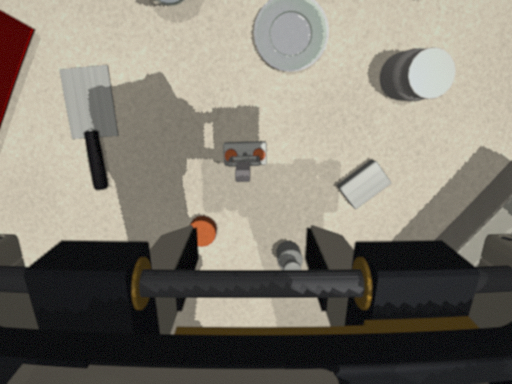

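```bash
python3 - <<'E'
from h import *
im=cv2.imread('pics/w1.png');cv2.imwrite('pics/w1c.png',cv2.resize(im[130:190,210:280],None,fx=8,fy=8,interpolation=cv2.INTER_CUBIC))
c=cam('wrist');hsv=cv2.cvtColor(im,cv2.COLOR_BGR2HSV)[135:170,215:275]
m=((hsv[...,0]<15)&(hsv[...,1]>120)).astype(np.uint8);n,l,s,ce=cv2.connectedComponentsWithStats(m)
pp=np.array([ce[k]+[215,135] for k in range(1,n) if s[k,4]>15]);print(s.tolist(),pp.round(1).tolist())
w=onz(c,pp,.018);print(w.round(4),w.mean(0),np.degrees(np.arctan2(*(w[0]-w[1])[[1,0]])))
E
```

```text
[[0, 0, 60, 35, 1950], [10, 15, 12, 10, 76], [39, 14, 11, 10, 74]] [[229.6, 153.8], [259.1, 153.2]]
[[0.5084 0.2788 0.018 ]
 [0.5284 0.2467 0.018 ]] [0.51839918 0.26275955 0.018     ] 121.92457226602733
```

View pics/w1c.png

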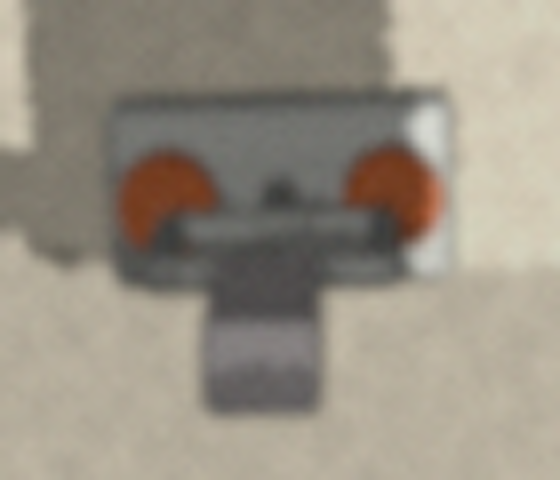

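```bash
python3 - <<'E'
from h import *
c=cam('wrist');T=onz(c,[[242.4,175.2]],.128)[0];print(T)
print('foot', onz(c,(np.array([[110,98],[450,92],[118,283]])/8+[209.6,129.6]),.014).round(4))
st([T[0],T[1],.106],.553);st([.5175,.262,.106],.553)
E
```

```text
[0.51803262 0.26187549 0.128     ]
foot [[0.5171 0.2932 0.014 ]
 [0.5456 0.2469 0.014 ]
 [0.4914 0.2773 0.014 ]]
t7.97 p [0.5168 0.2504 0.2683] yaw 0.5337 zax [ 0.0021  0.001  -1.    ] F [-0.8  -0.21  0.41] w 0.0604 g 0.0
 bal [-80.1 361.2]
 tool delta [ 0.0065 -0.0093  0.1623]
 rz -0.019258366672632476
t7.97 p [0.5168 0.2504 0.2683] yaw 0.5337 zax [ 0.0021  0.001  -1.    ] F [-0.8  -0.21  0.41] w 0.0604 g 0.0
 bal [-80.1 361.2]
 tool delta [ 0.0061 -0.0097  0.1623]
 rz -0.019258366672632476
```

```bash
python3 -m pendant '[0.0065,-0.0095,0.03,0,0,-0.019,0.06, 0,0,0.04,0,0,0,0.06, 0,0,0.04,0,0,0,0.06, 0,0,0.03,0,0,0,0.06, 0,0,0.015,0,0,0,0.06, 0,0,0.007,0,0,0,0.06, 0,0,0,0,0,0,0.06]'
python3 -c "
from h import *
st([.518,.262,.106],.553)"
```

```text
clock: 8.85
position: [0.5171, 0.2622, 0.1055]
ee_rot: [-3.022, -0.858, -0.002]
force: [0.4, -0.0, 0.6]
width: 0.655
gripper_force: 0.0
t8.85 p [0.5171 0.2622 0.1055] yaw 0.5535 zax [ 1.e-03  5.e-04 -1.e+00] F [ 0.39 -0.05  0.57] w 0.0601 g 0.0
 bal [-81.3 372.9]
 tool delta [ 0.0007  0.0006 -0.0005]
 rz 0.0005161711935874891
```

```bash
python3 -m pendant '[0,0,0,0,0,0,0.03, 0,0,0,0,0,0,0.02, 0,0,0,0,0,0,0.005, 0,0,0,0,0,0,0.005, 0,0,0,0,0,0,0.005]' 20
python3 -m pendant '[0,0,-0.02,0,0,0,0.005, 0,0,-0.05,0,0,0,0.005, 0,0,-0.06,0,0,0,0.005, 0,0,-0.06,0,0,0,0.005, 0,0,-0.06,0,0,0,0.005, 0,0,0,0,0,0,0.005, 0,0,0,0,0,0,0.005, 0,0,0,0,0,0,0.005]'
python3 - <<'E'
from h import *
st(bal(-53,0,370),BY)
save('wrist','w2.png')
im=cv2.imread('pics/w2.png');c=cam('wrist');hsv=cv2.cvtColor(im,cv2.COLOR_BGR2HSV)
E
```

```text
clock: 9.48
position: [0.5165, 0.2619, 0.1047]
ee_rot: [3.022, 0.859, 0.0]
force: [0.2, -0.5, 0.4]
width: 0.16
gripper_force: 0.3
clock: 10.48
position: [0.5159, 0.2612, 0.3526]
ee_rot: [3.021, 0.858, -0.005]
force: [0.1, 0.7, -1.8]
width: 0.152
gripper_force: 20.0
t10.47 p [0.5159 0.2612 0.3526] yaw 0.5537 zax [-0.0031 -0.0019 -1.    ] F [ 0.15  0.67 -1.82] w 0.0140 g 20.0
 bal [-82.3 371.8]
 tool delta [-0.2113  0.3073 -0.0166]
 rz 0.6809201825811919
```

View pics/w2.png

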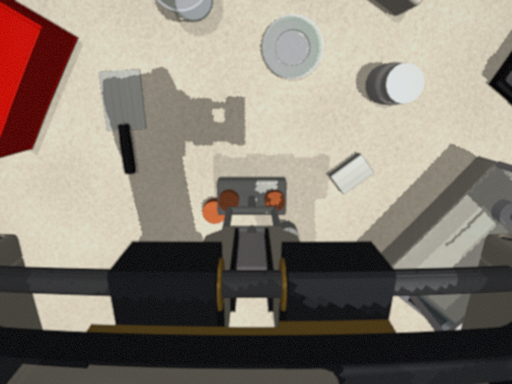

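```bash
python3 - <<'E'
from h import *
c=cam('wrist');o=observe();r=R.from_rotvec(o['ee_rot']).as_matrix()
for z in (.0867,.0907,.0947):
    P=[o['position']+r@np.array(q) for q in ([.015,.028,z],[.015,-.028,z],[-.015,.028,z],[-.015,-.028,z])]
    print(z,proj(c,P).round(1).tolist())
im=cv2.imread('pics/w2.png');cv2.imwrite('pics/w2c.png',cv2.resize(im[165:225,205:300],None,fx=8,fy=8,interpolation=cv2.INTER_CUBIC))
E
```

```text
0.0867 [[288.6, 181.9], [216.1, 181.9], [287.3, 218.0], [217.4, 218.0]]
0.0907 [[288.1, 180.5], [216.7, 180.5], [286.8, 216.2], [217.9, 216.1]]
0.0947 [[287.5, 179.2], [217.2, 179.2], [286.3, 214.4], [218.4, 214.3]]
```

View pics/w2c.png

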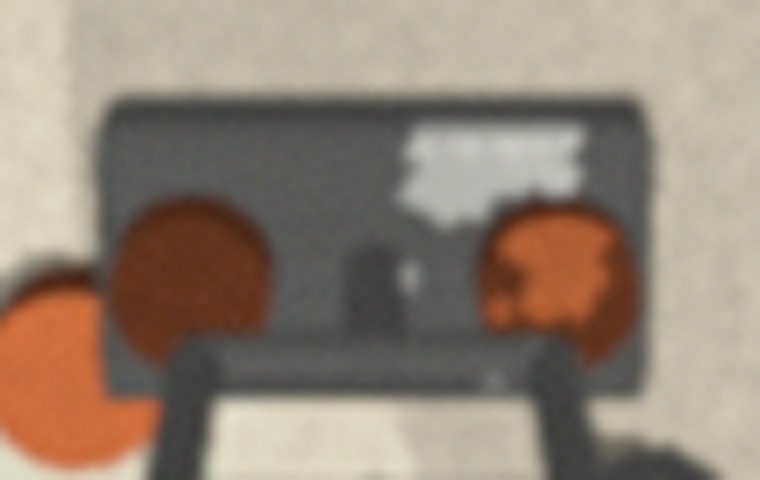

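```bash
python3 -m pendant '[0,0,-0.01,0,0,0.17,0.005, 0,0,-0.007,0,0,0.17,0.005, 0,0.02,0,0,0,0.17,0.005, 0,0.04,0,0,0,0.171,0.005, 0.004,0.045,0,0,0,0,0.005, 0.004,0.045,0,0,0,0,0.005, 0.004,0.045,0,0,0,0,0.005, 0.004,0.045,0,0,0,0,0.005, 0.004,0.045,0,0,0,0,0.005, 0.004,0.045,0,0,0,0,0.005]' >/dev/null
python3 -c "
from h import *
st(bal(-53,0,370),BY)"
```

```text
t11.78 p [ 0.5114 -0.07    0.3706] yaw -0.1273 zax [-1.8e-03  1.0e-04 -1.0e+00] F [ 0.93  0.65 -1.55] w 0.0138 g 20.0
 bal [-44.8  42.7]
 tool delta [-0.0082  0.0427  0.0007]
 rz -9.983296334281633e-05
```

```bash
python3 -m pendant '[-0.005,0.025,0,0,0,0,0.005, -0.003,0.012,0,0,0,0,0.005, 0,0.004,0,0,0,0,0.005, 0,0,0,0,0,0,0.005, 0,0,0,0,0,0,0.005, 0,0,0,0,0,0,0.005]' >/dev/null
python3 -c "
from h import *
st(bal(-53,0,370),BY)
save('wrist','w3.png')
c=cam('wrist');print(proj(c,[bal(90,55,212),bal(90,-55,212),bal(145,70,212),bal(145,-195,212),bal(98,0,150),bal(12,0,162),bal(-80,55,212),bal(-80,-55,212)]).round(1).tolist())"
```

```text
t12.53 p [ 0.4991 -0.1074  0.3717] yaw -0.1260 zax [ 0.e+00  1.e-04 -1.e+00] F [-0.03 -0.1  -1.41] w 0.0140 g 20.0
 bal [-52.2   4. ]
 tool delta [-0.0008  0.004   0.0017]
 rz 0.001188145466676449
[[195.9, 22.6], [318.4, 23.0], [176.8, -43.6], [472.3, -33.2], [256.3, 26.9], [256.0, 108.4], [203.0, 201.9], [309.2, 202.1]]
```

View pics/w3.png

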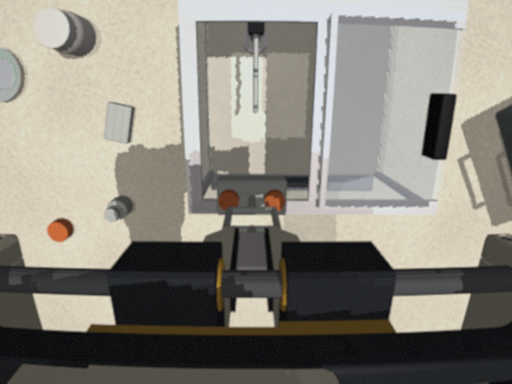

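```bash
python3 -m pendant '[0.012,0.004,0,0,0,0.001,0.005, 0,0,0,0,0,0,0.005, 0,0,0.02,0,0,0,0.005, 0,0,0.03,0,0,0,0.005, 0,0,0.035,0,0,0,0.005, 0,0,0.035,0,0,0,0.005, 0,0,0.03,0,0,0,0.005, 0,0,0.015,0,0,0,0.005, 0,0,0.003,0,0,0,0.005, 0,0,0,0,0,0,0.005]'
python3 -c "
from h import *
st(bal(28,0,204),BY)
save('wrist','w4.png');save('scene','s4.png')"
```

```text
clock: 13.82
position: [0.5109, -0.1137, 0.2045]
ee_rot: [3.135, -0.201, 0.002]
force: [-0.1, -0.0, -1.5]
width: 0.151
gripper_force: 20.0
t13.82 p [ 0.5109 -0.1137  0.2045] yaw -0.1283 zax [ 1.2e-03 -2.0e-04 -1.0e+00] F [-0.1  -0.03 -1.53] w 0.0139 g 20.0
 bal [-39.7  -0.7]
 tool delta [ 0.0677 -0.0008  0.0006]
 rz -0.0011377966189507482
```

View pics/w4.png

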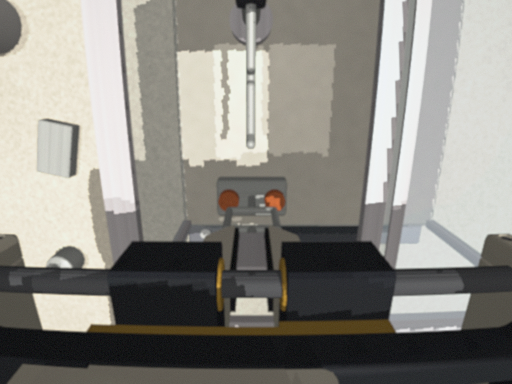

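```bash
python3 - <<'E'
from h import *
im=cv2.imread('pics/w4.png');c=cam('wrist')
g=im[:,247:254].mean(2).mean(1);print([(r,int(g[r])) for r in range(55,152)])
f=lambda uv,z:((onz(c,uv,z)[:,:2]-BT)@M*1e3).round(1).tolist()
print(f([[250,70],[250,82]],.150),f([[250,76]],.143),f([[250,147]],.162))
E
```

```text
[(55, 202), (56, 202), (57, 202), (58, 202), (59, 202), (60, 202), (61, 201), (62, 202), (63, 202), (64, 202), (65, 202), (66, 198), (67, 185), (68, 162), (69, 139), (70, 121), (71, 104), (72, 93), (73, 100), (74, 134), (75, 175), (76, 198), (77, 201), (78, 200), (79, 185), (80, 155), (81, 130), (82, 129), (83, 149), (84, 169), (85, 186), (86, 196), (87, 200), (88, 199), (89, 199), (90, 200), (91, 201), (92, 201), (93, 200), (94, 200), (95, 200), (96, 200), (97, 200), (98, 200), (99, 200), (100, 200), (101, 200), (102, 201), (103, 200), (104, 201), (105, 200), (106, 199), (107, 199), (108, 199), (109, 200), (110, 200), (111, 200), (112, 200), (113, 199), (114, 199), (115, 197), (116, 196), (117, 198), (118, 199), (119, 198), (120, 199), (121, 199), (122, 199), (123, 199), (124, 199), (125, 199), (126, 198), (127, 199), (128, 197), (129, 196), (130, 196), (131, 196), (132, 193), (133, 175), (134, 150), (135, 133), (136, 130), (137, 130), (138, 131), (139, 130), (140, 138), (141, 155), (142, 173), (143, 189), (144, 197), (145, 192), (146, 178), (147, 171), (148, 185), (149, 220), (150, 231), (151, 228)]
[[54.2, 1.0], [47.2, 1.0]] [[51.1, 1.1]] [[9.0, 1.0]]
```

```bash
python3 -m pendant '[0.01,-0.0015,0,0,0,0,0.005, 0.015,0,0,0,0,0,0.005, 0.015,0,0,0,0,0,0.005, 0.015,0,0,0,0,0,0.005, 0.01,0,0,0,0,0,0.005, 0.003,0,0,0,0,0,0.005, 0,0,0,0,0,0,0.005, 0,0,0,0,0,0,0.005]'
python3 -c "
from h import *
st(bal(28,1,186.5),BY)
save('wrist','w5.png')"
```

```text
clock: 14.92
position: [0.5775, -0.1208, 0.2038]
ee_rot: [3.135, -0.201, -0.0]
force: [0.1, 0.7, -1.6]
width: 0.147
gripper_force: 20.0
t14.93 p [ 0.5775 -0.1208  0.2038] yaw -0.1283 zax [-3.e-04 -1.e-04 -1.e+00] F [ 0.14  0.69 -1.62] w 0.0135 g 20.0
 bal [27.2  0.6]
 tool delta [ 0.0008 -0.0004  0.0173]
 rz -0.0011230518977809467
```

View pics/w5.png

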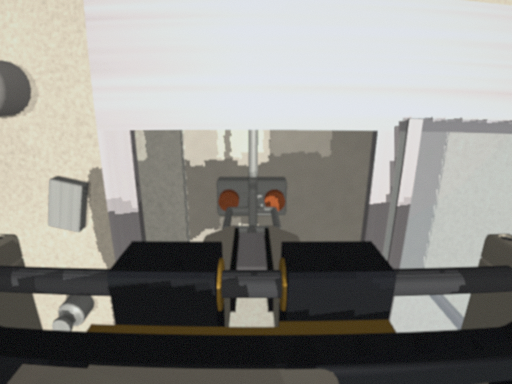

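```bash
python3 -m pendant '[0,0,0.005,0,0,0,0.005, 0,0,0.005,0,0,0,0.005, 0,0,0.002,0,0,0,0.005, 0,0,0,0,0,0,0.005]'
for i in 1; do python3 -m pendant '[0,0,0.001,0,0,0,0.005, 0,0,0,0,0,0,0.005]'; python3 -m pendant '[0,0,0.001,0,0,0,0.005, 0,0,0,0,0,0,0.005]'; python3 -m pendant '[0,0,0.001,0,0,0,0.005, 0,0,0,0,0,0,0.005]'; done | grep -A1 -E 'posi|force'
```

```text
clock: 15.48
position: [0.5777, -0.1208, 0.1914]
ee_rot: [-3.135, 0.201, 0.001]
force: [-0.6, -0.3, -1.8]
width: 0.15
gripper_force: 20.0
position: [0.578, -0.1208, 0.1908]
ee_rot: [3.135, -0.201, 0.0]
force: [-0.0, 0.4, -1.7]
width: 0.149
gripper_force: 20.0
clock: 15.98
position: [0.5778, -0.1209, 0.1897]
ee_rot: [3.135, -0.201, -0.0]
force: [-1.1, -0.1, -1.6]
width: 0.146
gripper_force: 20.0
clock: 16.23
position: [0.5778, -0.1209, 0.1886]
ee_rot: [3.135, -0.201, -0.0]
force: [0.3, 0.4, -2.8]
width: 0.149
gripper_force: 20.0
```

```bash
for i in 1; do python3 -m pendant '[0,0,0.001,0,0,0,0.005, 0,0,0,0,0,0,0.005]'; python3 -m pendant '[0,0,0.001,0,0,0,0.005, 0,0,0,0,0,0,0.005]'; python3 -m pendant '[0,0,0.001,0,0,0,0.005, 0,0,0,0,0,0,0.005]'; done | grep -E 'posi|force'
```

```text
position: [0.5779, -0.1208, 0.1876]
force: [-0.0, 0.5, -1.6]
gripper_force: 20.0
position: [0.5779, -0.1208, 0.1866]
force: [0.3, -1.4, -1.0]
gripper_force: 20.0
position: [0.578, -0.1208, 0.1857]
force: [0.5, -0.3, -1.5]
gripper_force: 20.0
```

```bash
for i in 1; do python3 -m pendant '[0,0,0.001,0,0,0,0.005, 0,0,0,0,0,0,0.005]'; python3 -m pendant '[0,0,0.001,0,0,0,0.005, 0,0,0,0,0,0,0.005]'; done | grep -E 'posi|force'
```

```text
position: [0.578, -0.1209, 0.1848]
force: [0.8, 1.2, -0.4]
gripper_force: 20.0
position: [0.578, -0.1209, 0.1838]
force: [-0.3, -0.4, 2.0]
gripper_force: 20.0
```

```bash
python3 -m pendant '[0.002,0,-0.0005,0,0,0,0.005, 0.003,0,0,0,0,0,0.005, 0.003,0,0,0,0,0,0.005, 0.003,0,0,0,0,0,0.005, 0.002,0,0,0,0,0,0.005, 0,0,0,0,0,0,0.005]'|grep -E 'posi|force'
python3 -c "
from h import *
st(bal(51,1,178),BY)"
```

```text
position: [0.5915, -0.1226, 0.1844]
force: [1.3, -0.4, 0.6]
gripper_force: 20.0
t18.23 p [ 0.5915 -0.1226  0.1844] yaw -0.1282 zax [ 1.2e-03 -2.0e-04 -1.0e+00] F [ 1.28 -0.35  0.59] w 0.0139 g 20.0
 bal [41.4  0.7]
 tool delta [ 0.0096 -0.0003  0.0064]
 rz -0.001026664054156523
```

```bash
for i in 1; do python3 -m pendant '[0.0015,0,0,0,0,0,0.005, 0,0,0,0,0,0,0.005]'; python3 -m pendant '[0.0015,0,0,0,0,0,0.005, 0,0,0,0,0,0,0.005]';python3 -m pendant '[0.0015,0,0,0,0,0,0.005, 0,0,0,0,0,0,0.005]';python3 -m pendant '[0.0015,0,0,0,0,0,0.005, 0,0,0,0,0,0,0.005]'; python3 -m pendant '[0.0015,0,0,0,0,0,0.005, 0,0,0,0,0,0,0.005]';done | grep -E 'posi|^force'
python3 -c "
from h import *
st(bal(51,1,178),BY)"
```

```text
position: [0.5925, -0.1227, 0.1843]
force: [-0.2, 0.6, 1.3]
position: [0.5939, -0.1229, 0.1842]
force: [-1.2, 0.9, 1.1]
position: [0.5956, -0.1231, 0.1843]
force: [-0.7, 0.4, 1.3]
position: [0.5977, -0.1234, 0.1844]
force: [2.9, -0.2, 0.2]
position: [0.5986, -0.1235, 0.1842]
force: [2.1, -0.0, -1.2]
t19.48 p [ 0.5986 -0.1235  0.1842] yaw -0.1283 zax [ 6.e-04 -1.e-04 -1.e+00] F [ 2.09 -0.05 -1.19] w 0.0139 g 20.0
 bal [48.5  0.6]
 tool delta [ 0.0025 -0.0004  0.0062]
 rz -0.0011136273213012693
```

```bash
for i in 1; do python3 -m pendant '[0.001,0,0,0,0,0,0.005, 0,0,0,0,0,0,0.005]'; python3 -m pendant '[0.001,0,0.001,0,0,0,0.005, 0,0,0,0,0,0,0.005]';python3 -m pendant '[0,0,0.0015,0,0,0,0.005, 0,0,0,0,0,0,0.005]';python3 -m pendant '[0,0,0.0015,0,0,0,0.005, 0,0,0,0,0,0,0.005]';done | grep -E 'posi|^force'
```

```text
position: [0.5991, -0.1236, 0.184]
force: [1.2, 0.1, -1.4]
position: [0.6, -0.1237, 0.1829]
force: [0.3, 0.4, -1.3]
position: [0.6003, -0.1237, 0.1817]
force: [1.6, -0.3, -2.5]
position: [0.6005, -0.1237, 0.1803]
force: [2.1, -0.3, -0.3]
```

```bash
for i in 1; do python3 -m pendant '[0.0008,0,0,0,0,0,0.005, 0,0,0,0,0,0,0.005]'; python3 -m pendant '[0,0,0.001,0,0,0,0.005, 0,0,0,0,0,0,0.005]';python3 -m pendant '[0,0,0.001,0,0,0,0.005, 0,0,0,0,0,0,0.005]';done | grep -E 'posi|^force'
```

```text
position: [0.6008, -0.1238, 0.1801]
force: [-0.5, -0.1, -1.2]
position: [0.6009, -0.1238, 0.1792]
force: [-0.8, 1.2, -0.3]
position: [0.6009, -0.1238, 0.1783]
force: [-1.7, 0.2, 2.2]
```

```bash
python3 -m pendant '[-0.0003,0,-0.0006,0,0,0,0.005, 0,0,0,0,0,0,0.005]' | grep -E 'posi|^force'
python3 -m pendant '[0,0,0,0,0,0,0.018, 0,0,0,0,0,0,0.022, 0,0,0,0,0,0,0.03, 0,0,0,0,0,0,0.033, 0,0,0,0,0,0,0.033, 0,0,0,0,0,0,0.033]'
python3 -c "
from h import *
st();save('wrist','w6.png')"
```

```text
position: [0.6008, -0.1238, 0.1789]
force: [-1.1, 1.3, 0.1]
clock: 22.22
position: [0.6007, -0.1237, 0.1788]
ee_rot: [3.135, -0.201, -0.0]
force: [-0.2, 0.7, -0.8]
width: 0.359
gripper_force: 0.0
t22.23 p [ 0.6007 -0.1237  0.1788] yaw -0.1282 zax [-0. -0. -1.] F [-0.24  0.73 -0.8 ] w 0.0329 g 0.0
 bal [50.7  0.7]
```

View pics/w6.png

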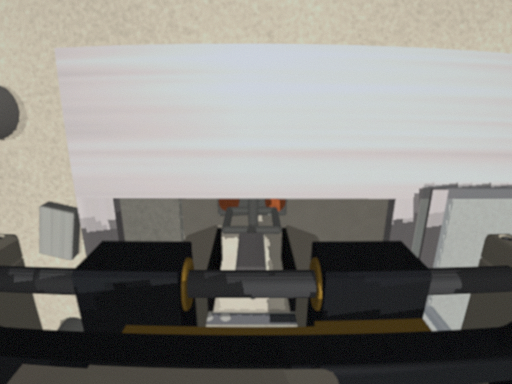

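Released, with the tab (dark, around col 252, row 250) standing between the clear fingers. Lift straight up and check.

```bash
python3 -m pendant '[0,0,-0.01,0,0,0,0.033, 0,0,-0.02,0,0,0,0.033, 0,0,-0.04,0,0,0,0.033, 0,0,-0.05,0,0,0,0.033, 0,0,-0.05,0,0,0,0.033, -0.03,0,-0.03,0,0,0,0.033, -0.05,0,0,0,0,0,0.033, -0.05,0,0,0,0,0,0.033, 0,0,0,0,0,0,0.033, 0,0,0,0,0,0,0.033]'
python3 - <<'E'
from h import *
st();save('wrist','w7.png')
c=cam('wrist')
print('tab top at level/dip',proj(c,[bal(x,.7,z) for x,z in((51,203),(51,209),(45,209))]).round(1).tolist())
im=cv2.imread('pics/w7.png');x=cv2.resize(im[0:240,150:360],None,fx=2.5,fy=2.5,interpolation=cv2.INTER_CUBIC);cv2.imwrite('pics/w7c.png',x)
E
```

```text
clock: 23.52
position: [0.4722, -0.1072, 0.3797]
ee_rot: [3.135, -0.202, 0.003]
force: [0.2, 0.4, 0.0]
width: 0.362
gripper_force: 0.0
t23.52 p [ 0.4722 -0.1072  0.3797] yaw -0.1284 zax [ 1.8e-03 -4.0e-04 -1.0e+00] F [0.24 0.35 0.  ] w 0.0332 g 0.0
 bal [-78.9   0.8]
tab top at level/dip [[252.6, 40.6], [252.6, 39.5], [252.6, 46.3]]
```

View pics/w7c.png

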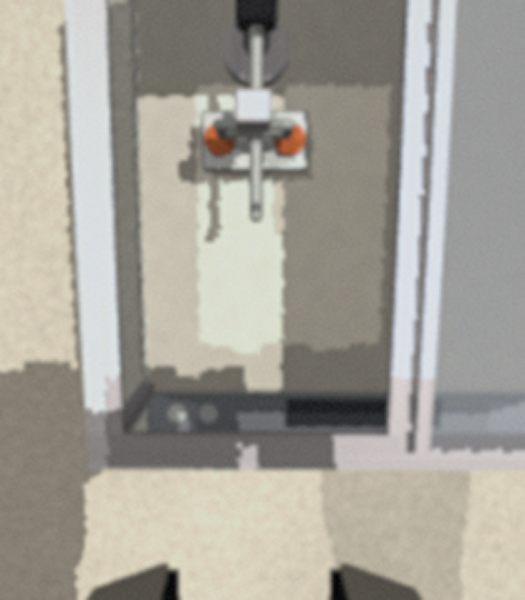

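```bash
python3 -c "
from cell import sign_off;print(sign_off())"
```

```text
the job is handed in; nothing more can be done
None
```

The job is handed in at about 23.5 s of the 72 s. The cover is open against its stop, and the hanger hangs upright in the dip (found at x ≈ 51 mm) and is released. The highest load I read on the hook was about 4 N, and the arm is clear of everything.

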